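# Berth the toy boats and swap the display tin and drum

### The job

Get this toy-shop counter ready: first lift the wooden boat straight up out of the deep tin, before you move the tin, and never tip the tin over. Stand that boat and all the others upright on the floor of the tray, one to a berth (any berth, bow either way). The tin and the round drum stand on each other's mats: swap them, so that the tin stands upright, centred and lined up on the oblong mat and the drum upright and centred on the round one, and leave the other goods where they are.

Things in the scene. Friction and masses are not known exactly. Their poses are not given: they have to be found in the camera images.
- tin: deep open-topped plain metal tin, outside 112 mm (own x) x 64 mm (own y) x 125 mm high, walls and floor 4 mm, so the inside is 104 x 56 mm and 121 mm deep; about 350 g; origin centre of its underside, z up. Can be gripped from outside across its 64 mm. Fully open fingers do not fit in its mouth
- drum: closed round cardboard drum with a wooden lid and a heavy wooden foot, 64 mm diameter, 110 mm high, about 300 g; origin centre of underside, z up
- mat_rect: oblong cork mat fixed to the counter, 150 mm (own x) x 102 mm (own y), 3 mm thick; origin centre of its underside (on the counter). The tin's place; the drum stands on it at the start
- mat_round: round cork mat fixed to the counter, 110 mm diameter, 3 mm thick; origin centre of its underside. The drum's place; the tin stands on it at the start
- tray: low wooden display tray fixed to the counter, 112 mm (own x) x 278 mm (own y), floor 6 mm thick, rims and dividers 20 mm high and 6 mm thick, making four berths side by side along y, 68 mm apart, each 100 mm (x) x 62 mm (y) inside; origin centre of underside
- berth1 (a point): centre of the floor of berth 1 of the tray (6 mm above the counter); x along the berth's length. Berth 1 is at the tray's +y end, 4 at its -y end
- berth2 (a point): centre of the floor of berth 2 of the tray (6 mm above the counter); x along the berth's length. Berth 1 is at the tray's +y end, 4 at its -y end
- berth3 (a point): centre of the floor of berth 3 of the tray (6 mm above the counter); x along the berth's length. Berth 1 is at the tray's +y end, 4 at its -y end
- berth4 (a point): centre of the floor of berth 4 of the tray (6 mm above the counter); x along the berth's length. Berth 1 is at the tray's +y end, 4 at its -y end
- boat1: wooden toy tugboat, 140 g: hull 84 mm long (own x, bow to +x) x 44 wide x 28 high, deckhouse 46 x 32 mm up to 48 mm height, then a square funnel 24 x 24 mm, over the origin and square to x and y, from 48 to 95 mm (pick it by this). Origin: centre of the hull's underside. At the start it stands upright and lengthwise on the floor of the tin
- boat2: wooden toy tugboat, 140 g: hull 84 mm long (own x, bow to +x) x 44 wide x 28 high, deckhouse 46 x 32 mm up to 48 mm height, then a square funnel 24 x 24 mm, over the origin and square to x and y, from 48 to 95 mm (pick it by this). Origin: centre of the hull's underside. Stands loose on the counter at the start, or is absent
- boat3: wooden toy tugboat, 140 g: hull 84 mm long (own x, bow to +x) x 44 wide x 28 high, deckhouse 46 x 32 mm up to 48 mm height, then a square funnel 24 x 24 mm, over the origin and square to x and y, from 48 to 95 mm (pick it by this). Origin: centre of the hull's underside. Stands loose on the counter at the start, or is absent
- boat4: wooden toy tugboat, 140 g: hull 84 mm long (own x, bow to +x) x 44 wide x 28 high, deckhouse 46 x 32 mm up to 48 mm height, then a square funnel 24 x 24 mm, over the origin and square to x and y, from 48 to 95 mm (pick it by this). Origin: centre of the hull's underside. Stands loose on the counter at the start, or is absent
- reel_a: a bystander: wooden ribbon reel, 76 mm across, 38 mm high, lying flat; origin centre of underside
- reel_b: a bystander: wooden ribbon reel, 76 mm across, 38 mm high, lying flat; origin centre of underside
- puzzle_box: a bystander: flat boxed puzzle 110 x 160 x 35 mm; origin centre of underside
- gift_box: a bystander: white gift box 90 x 90 x 60 mm with a red band; origin centre of underside
- toy_car: a bystander: flat wooden toy car 120 x 82 x 54 mm; origin centre of underside
Not all that is in view belongs to the job. Leave any purple look-alike of the boat3 alone. Leave any black look-alike of the mat_round alone.

How it is judged:
On the way:
1. the boat is lifted out of the tin, clear of its rim, while the tin is still standing in its first place (moved under 50 mm) (z of boat1 in the frame of tin above 0.126 m and distance of tin from where it was at the start of the episode below 0.05 m), for 0.1 s.
At the end, for the whole second after the job is handed in: boats upright (tilt < 0.12 rad), each within 20 mm of a berth's centre and 6 mm of its floor; tin upright on the oblong mat within 25 mm and 0.26 rad (either way round); drum upright on the round mat within 25 mm; all at rest (((horizontal distance between boat1 and berth1 below 0.02 m and z of boat1 in the frame of berth1 between -0.006 and 0.006 m) or (horizontal distance between boat1 and berth2 below 0.02 m and z of boat1 in the frame of berth2 between -0.006 and 0.006 m) or (horizontal distance between boat1 and berth3 below 0.02 m and z of boat1 in the frame of berth3 between -0.006 and 0.006 m) or (horizontal distance between boat1 and berth4 below 0.02 m and z of boat1 in the frame of berth4 between -0.006 and 0.006 m)) and angle between each of boat1, boat2, boat3, boat4's own z axis and vertical below 0.12 rad and linear speed of each of boat1, boat2, boat3, boat4, tin, drum below 0.03 m/s and ((horizontal distance between boat2 and berth1 below 0.02 m and z of boat2 in the frame of berth1 between -0.006 and 0.006 m) or (horizontal distance between boat2 and berth2 below 0.02 m and z of boat2 in the frame of berth2 between -0.006 and 0.006 m) or (horizontal distance between boat2 and berth3 below 0.02 m and z of boat2 in the frame of berth3 between -0.006 and 0.006 m) or (horizontal distance between boat2 and berth4 below 0.02 m and z of boat2 in the frame of berth4 between -0.006 and 0.006 m)) and ((horizontal distance between boat3 and berth1 below 0.02 m and z of boat3 in the frame of berth1 between -0.006 and 0.006 m) or (horizontal distance between boat3 and berth2 below 0.02 m and z of boat3 in the frame of berth2 between -0.006 and 0.006 m) or (horizontal distance between boat3 and berth3 below 0.02 m and z of boat3 in the frame of berth3 between -0.006 and 0.006 m) or (horizontal distance between boat3 and berth4 below 0.02 m and z of boat3 in the frame of berth4 between -0.006 and 0.006 m)) and ((horizontal distance between boat4 and berth1 below 0.02 m and z of boat4 in the frame of berth1 between -0.006 and 0.006 m) or (horizontal distance between boat4 and berth2 below 0.02 m and z of boat4 in the frame of berth2 between -0.006 and 0.006 m) or (horizontal distance between boat4 and berth3 below 0.02 m and z of boat4 in the frame of berth3 between -0.006 and 0.006 m) or (horizontal distance between boat4 and berth4 below 0.02 m and z of boat4 in the frame of berth4 between -0.006 and 0.006 m)) and horizontal distance between tin and mat_rect below 0.025 m and angle between the x axis of tin and the x axis of mat_rect, either way round below 0.26 rad and angle between each of tin, drum's own z axis and vertical below 0.1 rad and z of tin in the frame of mat_rect below 0.01 m and horizontal distance between drum and mat_round below 0.025 m and z of drum in the frame of mat_round below 0.01 m); the robot touches nothing.
It fails at once if the tin is tipped by more than 0.6 rad (angle between tin's own z axis and vertical above 0.6 rad).
It fails at once if one of the other goods is pushed more than 50 mm from its place (distance of any of reel_a, reel_b, puzzle_box, gift_box, toy_car from where it was at the start of the episode above 0.05 m).
Of boat2, boat3, boat4 only 1 to 3 are there at a start; the rules pass over those that are not, and their reading is None.
At some moment in a run one of boat2, boat3, boat4, drum may be knocked a few centimetres aside while the robot is not near it.
It also fails if it takes over 210 s, if anything falls off the work surface, if the arm or the gripper's body presses on something with over 40 N, if the wrist force passes 120 N, or if a joint passes its speed limit or range.

### The arm

A 6-joint arm with a two-finger parallel gripper is mounted at the origin on the work surface. World frame = base frame: x ahead of the robot, y to its left, z up, the work surface at z = 0. Lengths are in m, angles in rad, forces in N, time in s.
With the tool pointing down it reaches from about 0.35 to 0.775 m from the base axis. Payload 7.3 kg.
Tool frame: the origin (TCP) lies midway between the tips of the shut fingers; the grasp point (between the pads) lies 19 mm behind it; z points along the fingers, y is the line along which they close (so a half turn about z gives the same grasp; the last joint's range is limited). The gripper opens to 92 mm and grips with 3 to 60 N. Pads are 19 mm wide; open, the fingers measure 130 mm over their backs; the gripper's body (75 mm by 190 mm) begins 47 mm behind the grasp point.
Start: joints at [1.126, 0.342, 1.524, -0, 1.275, -0.146], TCP at [0.155, 0.502, 0.227] pointing down, gripper open.
Joint ranges: [-2.53, 2.53], [-0.77, 2.02], [0.04, 2.7], [-1, 4.14], [0.28, 2.66], [-3.11, 3.11]. Speed limits (rad/s): [2.57, 2.57, 3.14, 3.14, 3.14, 3.14].

### API

Orientations are given as [roll, pitch, yaw] about the fixed x, y, z axes, in that order (R = Rz(yaw) Ry(pitch) Rx(roll)).
In Python, from cell import robot, read_camera, camera_params, nets gives the robot as it stands. The module is installed in compiled form; this text tells all that it offers.
- The arm moves only by the tool step_arm, never from a script. Its argument "steps" is a list of rows, each an object of numbers: "x", "y", "z": the shift along the tool's x, y, z as a fraction of full scale; "rx", "ry", "rz": the turn, a rotation vector about the tool's x, y, z as a fraction of full scale; "claw": the opening, from -1 (shut) to 1 (fully open). In form: [{"x": .., "y": .., "z": .., "rx": .., "ry": .., "rz": .., "claw": ..}, ...]. A call has 1 to 12 rows; each row is the pose to reach, as a shift and turn from the pose commanded when the call began, along the tool's axes at that moment; what a row does not reach only later rows make up. Full scale, the value 1, is 750 mm for a shift and pi/4 rad for a turn. A row lasts 1/12 s, in which the tool goes at most 41.7 mm and 7.16 degrees, less where a joint would pass 70% of its speed; a pose out of reach is approached as far as the arm can. A call with a number of a shift or a turn outside -1 to 1 is refused whole. A call with a gripper value outside its range is refused whole. The fingers move at their own pace and stop on an object; "squeeze" is the grip in N (left out, the last holds). Time passes only in rows, so rows that repeat a pose let the fingers close. It gives the time, the measured TCP pose, the force, the opening and the grip force at its end, in the units of the state.
- robot.observe(): the state, without advancing time (a new reading comes with each control period).
- read_camera(name): name is "side" or "top"; returns (picture, depth): 420x560x3 uint8, blue, green, red; 420x560 float32, m along the optical axis (not along the pixel's ray), 0 where there is no reading.
- camera_params(name): a dict with "fx", "fy", "cx", "cy" (pixels), "R" (3x3) and "t" (3): a world point X has camera coordinates R X + t. Camera axes: x right, y down, z forward; pixel columns grow to the right and rows downward; lengths in m; the calibration is good to about 2 mm. A picture is of the moment at which its call begins. camera_params takes no time and is no camera call.
- robot.hand_in(): hands the job in; it is judged then, once.
Trained networks look in the newest picture that a camera, given by its name, has taken for a name from the list of things; names that differ only in an ending like _2 or _b are one class to them, and where a whole thing is asked for, a point or a joint stands for the part that bears it (a point fixed in the world has none). Each returns a list of dicts, best first, with "conf" (0 to 1); they miss things now and then, are a little off and sometimes report something else, mostly with a low value. They report only what shows in the picture. A call takes as long as a camera call. They do not tell look-alikes from the thing itself.
- nets.masks_of(camera, query): "region" (420x560 bool, what is visible of it) and "box" ([left, top, right, bottom] in pixels, round what is visible of it).
- nets.landmark_of(camera, query): "pixel" ([row, column] in pixels: a listed point, or the origin of a listed thing).
The state is a dict: "time": time; "qpos": joint angles; "qvel": joint speeds; "joint_efforts": joint torques, N m; "tool_pos": TCP position; "tool_rot": TCP orientation; "contact_force": force on the tool from outside, world axes, zero at the start; "torque": the same for the moment, N m; "opening": finger opening in m; "grip_force": force on a finger pad.
Only numpy, scipy, OpenCV 4.12 (cv2) and the standard library are available. Lean on these libraries where they do the work, as an engineer would, in place of code of your own. Each camera call takes 0.05 s, during which the arm holds its last target. There are 200 camera calls.

## Working session

There is one attempt and no reset: what is moved stays moved. The work goes in short steps, Python scripts to look and compute and a tool call to move; the robot and the scene stay as the last step left them, time stands still between calls to the robot, and variables do not carry over. Pictures are saved under pics/ and viewed, at most 14 in all, crops included, and the job is handed in when it is done.

Besides the shell and the picture viewer there is one more tool, called after ">>>" as a command line: name --argument value ..., lists and objects as JSON in quotes. step_arm: Moves the arm, as the interface text tells. Its arguments: {"type":"object","properties":{"steps":{"type":"array","items":{"type":"object","properties":{"x":{"type":"number","minimum":-1,"maximum":1},"y":{"type":"number","minimum":-1,"maximum":1},"z":{"type":"number","minimum":-1,"maximum":1},"rx":{"type":"number","minimum":-1,"maximum":1},"ry":{"type":"number","minimum":-1,"maximum":1},"rz":{"type":"number","minimum":-1,"maximum":1},"claw":{"type":"number"}}}},"squeeze":{"type":"number"}},"required":["steps"]}

```bash
mkdir -p pics; python3 - <<'E'
from cell import robot, read_camera, camera_params, nets
import cv2,numpy as np
for c in("top","side"):
    p,d=read_camera(c); cv2.imwrite(f"pics/{c}0.png",p); np.save(f"pics/{c}0.npy",d)
    k=camera_params(c); print(c,{a:np.round(b,3).tolist() for a,b in k.items()}, (-np.array(k['R']).T@k['t']).round(3))
s=robot.observe(); print({k:np.round(v,3).tolist() for k,v in s.items()})
E
```

```text
top {'fx': 514.086, 'fy': 514.086, 'cx': 287.794, 'cy': 207.356, 'R': [[-0.029, -1.0, 0.01], [-0.997, 0.028, -0.068], [0.068, -0.012, -0.998]], 't': [0.009, 0.536, 1.249]} [0.45  0.009 1.282]
side {'fx': 544.524, 'fy': 544.524, 'cx': 284.675, 'cy': 207.838, 'R': [[0.839, -0.544, -0.008], [-0.416, -0.632, -0.653], [0.35, 0.551, -0.757]], 't': [-0.449, 0.247, 1.15]} [ 0.077 -0.722  1.029]
{'time': 0.1, 'qpos': [1.126, 0.343, 1.525, -0.0, 1.275, -0.146], 'qvel': [-0.002, -0.001, -0.001, -0.001, -0.002, 0.002], 'joint_efforts': [0.002, -43.2, -24.47, 0.072, 0.052, -0.0], 'tool_pos': [0.154, 0.501, 0.226], 'tool_rot': [-3.14, -0.0, 2.843], 'contact_force': [0.488, 0.42, 0.93], 'torque': [-0.039, 0.055, -0.003], 'grip_force': 0.0, 'opening': 0.092}
```

View pics/top0.png

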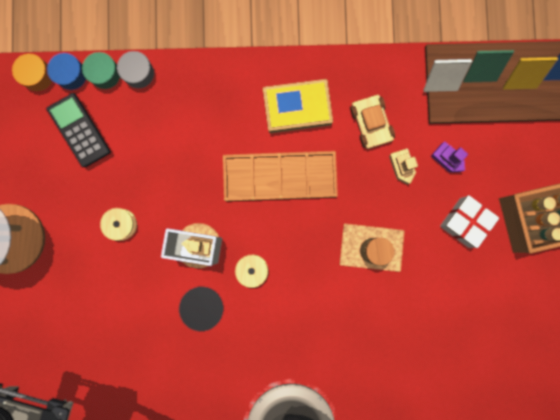

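View pics/side0.png

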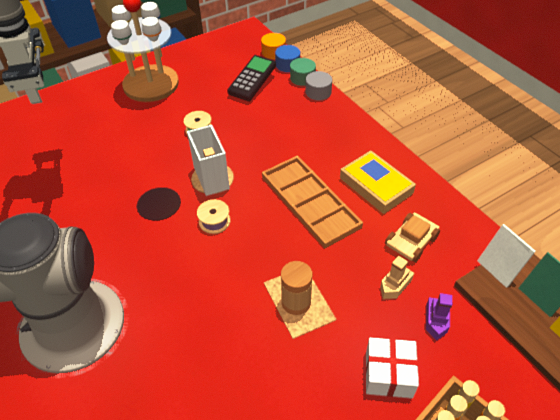

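Top view: the tin on the round mat is at about (191,247), with boat1's funnel visible inside it. The drum is at (379,251) on the oblong mat and the tray is at (280,176). Candidates for the loose boat are the natural-wood tug (404,166) and the purple tug (451,157). The purple one is a look-alike to leave, and the toy car at (375,122) is a bystander. The round mat is the cork one under the tin, and the black disc (201,308) is the look-alike. I'll measure next and make the crop.

```bash
cat > h.py <<'E'
import numpy as np,cv2
from cell import robot, read_camera, camera_params, nets
def cloud(c,d):
    k=camera_params(c);R=np.array(k['R']);t=np.array(k['t'])
    v,u=np.mgrid[:d.shape[0],:d.shape[1]]
    P=np.stack([(u-k['cx'])/k['fx']*d,(v-k['cy'])/k['fy']*d,d],-1)
    W=(P-t)@R; W[d==0]=np.nan; return W
def onplane(c,pix,z):  # pix Nx2 (u,v)
    k=camera_params(c);R=np.array(k['R']);t=np.array(k['t'])
    pix=np.atleast_2d(pix).astype(float)
    r=np.c_[(pix[:,0]-k['cx'])/k['fx'],(pix[:,1]-k['cy'])/k['fy'],np.ones(len(pix))]@R
    o=-R.T@t; return (o+r*((z-o[2])/r[:,2])[:,None])[:,:2]
def proj(c,X):
    k=camera_params(c);p=np.array(k['R'])@X+k['t'];return p[0]/p[2]*k['fx']+k['cx'],p[1]/p[2]*k['fy']+k['cy']
def rect(xy):
    (c,s,a)=cv2.minAreaRect(np.asarray(xy,np.float32)); 
    if s[0]<s[1]: s=s[::-1]; a+=90
    return np.round(c,4),np.round(s,4),round((a+90)%180-90,1)  # long-axis angle deg
def band(W,box,lo,hi):
    l,t,r,b=box; w=W[t:b,l:r].reshape(-1,3); w=w[(w[:,2]>lo)&(w[:,2]<hi)]; return w
E
python3 - <<'E'
from h import *
p=cv2.imread("pics/top0.png");d=np.load("pics/top0.npy");W=cloud("top",d)
def rep(n,box,lo,hi):
    w=band(W,box,lo,hi); print(n,len(w),*rect(w[:,:2]),'mean',w.mean(0).round(4))
rep('tin rim',(155,220,230,280),.115,.14)
rep('boat1 funnel',(165,225,215,270),.09,.11)
rep('drum',(360,225,400,275),.1,.125)
rep('loose hull',(385,145,422,190),.015,.12)
rep('loose funnel',(385,145,422,190),.08,.105)
rep('loose deck',(385,145,422,190),.035,.06)
rep('tray',(215,145,345,205),.012,.03)
rep('car',(345,90,400,150),.02,.1); rep('purple',(430,135,470,180),.01,.12)
rep('puzzle',(255,75,335,135),.02,.1);rep('reelb',(230,250,272,292),.02,.1);rep('reela',(95,205,140,245),.02,.1);rep('gift',(435,190,505,250),.03,.1)
hsv=cv2.cvtColor(p,cv2.COLOR_BGR2HSV); cork=((hsv[...,0]>8)&(hsv[...,0]<30)&(hsv[...,1]>60)).astype(np.uint8)
for n,(l,t,r,b) in dict(rect=(330,215,412,280),rnd=(170,215,230,280)).items():
    v,u=np.nonzero(cork[t:b,l:r]&(np.abs(W[t:b,l:r,2])<.012)); pts=np.c_[u+l,v+t]
    print(n,len(pts),*rect(onplane("top",pts,.003)))
    if n=='rnd':
        c,rr=cv2.minEnclosingCircle(onplane("top",pts,.003).astype(np.float32)); print(c,rr)
for q in('mat_round','mat_rect','tray','boat2','tin','drum','berth1','berth4'):
    for o in nets.landmark_of("top",q)[:3]: print(q,round(o['conf'],2),np.round(o['pixel'],1),onplane("top",[o['pixel'][::-1]],.003).round(3))
a=cv2.resize(p[90:200,340:480],None,fx=4,fy=4,interpolation=2);b=cv2.resize(p[210:300,150:290],None,fx=4,fy=4,interpolation=2)
cv2.imwrite("pics/crop0.png",cv2.resize(np.vstack([a,b]),None,fx=.7,fy=.7))
E
```

```text
tin rim 334 [0.4467 0.221 ] [0.113 0.064] 79.1 mean [0.4459 0.222  0.1258]
boat1 funnel 207 [0.4476 0.219 ] [0.1104 0.0615] 77.5 mean [0.4458 0.2245 0.1002]
drum 623 [ 0.4235 -0.2109] [0.062  0.0613] 88.6 mean [ 0.4244 -0.2107  0.1116]
loose hull 596 [ 0.6276 -0.295 ] [0.0836 0.0458] 15.4 mean [ 0.6289 -0.2893  0.0469]
loose funnel 119 [ 0.6273 -0.2949] [0.0247 0.0242] -74.4 mean [ 0.6269 -0.2941  0.0924]
loose deck 163 [ 0.6331 -0.2928] [0.0458 0.0336] 16.1 mean [ 0.6338 -0.2879  0.0465]
tray 1143 [0.6161 0.0123] [0.2782 0.1129] -89.4 mean [0.616  0.0138 0.0187]
car 1490 [ 0.7447 -0.2221] [0.1211 0.0838] 15.7 mean [ 0.7416 -0.2201  0.0352]
purple 658 [ 0.6446 -0.4117] [0.0833 0.0455] 44.3 mean [ 0.6451 -0.4037  0.0462]
puzzle 2882 [ 0.7886 -0.0364] [0.1599 0.1116] -84.0 mean [ 0.7868 -0.0364  0.0346]
reelb 781 [0.3839 0.0882] [0.075  0.0722] 88.4 mean [0.3842 0.0875 0.0369]
reela 782 [0.5063 0.4104] [0.0766 0.0725] 88.4 mean [0.5065 0.4102 0.0371]
gift 1593 [ 0.5097 -0.4633] [0.1483 0.092 ] -38.8 mean [ 0.4875 -0.4422  0.0571]
rect 1762 [ 0.4324 -0.2119] [0.152  0.1039] 81.9
rnd 337 [0.4487 0.214 ] [0.1063 0.0844] -1.6
(0.44944316148757935, 0.21951308846473694) 0.05533391982316971
mat_round 0.59 [308.8 200.5] [[0.293 0.215]]
mat_round 0.58 [245.7 197.2] [[0.448 0.221]]
mat_rect 0.93 [244.9 373.6] [[ 0.438 -0.217]]
mat_rect 0.74 [105.3 298.5] [[ 0.795 -0.041]]
mat_rect 0.23 [224.6 462.4] [[ 0.482 -0.441]]
tray 0.96 [174.7 282.3] [[0.62  0.005]]
boat2 0.9 [159.8 449.9] [[ 0.646 -0.418]]
boat2 0.87 [167.6 407.1] [[ 0.629 -0.309]]
boat2 0.6 [243.3 199.9] [[0.454 0.214]]
tin 0.7 [245.5 201.2] [[0.448 0.211]]
drum 0.9 [250.6 374.6] [[ 0.424 -0.219]]
berth1 0.83 [175.1 320.2] [[ 0.616 -0.09 ]]
berth1 0.63 [176.3 260.8] [[0.617 0.059]]
berth1 0.61 [173.9 240.6] [[0.624 0.109]]
berth4 0.83 [175.1 320.2] [[ 0.616 -0.09 ]]
berth4 0.63 [176.3 260.8] [[0.617 0.059]]
berth4 0.61 [173.9 240.6] [[0.624 0.109]]
```

View pics/crop0.png

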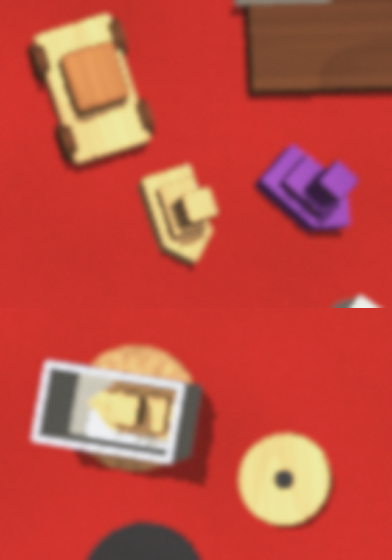

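The crop confirms the choice: the natural tug (top, about (185,210) in the crop) is the loose boat, the purple tug stays, and boat1's yellow funnel shows inside the tin. Only two boats are present. Next I'll refine boat1's funnel position and work out the first move.

```bash
cat >> h.py <<'E'
def go(x,y,z,ydir=None,lev=True):
    """print row fractions to TCP x,y,z with closing line at ydir deg (mod 180)"""
    from scipy.spatial.transform import Rotation as Ro
    s=robot.observe(); R0=Ro.from_euler('xyz',s['tool_rot']); p=np.array(s['tool_pos'])
    yaw=s['tool_rot'][2]; t=yaw
    if ydir is not None:
        t=np.radians(ydir+90); t=yaw+(t-yaw+np.pi/2)%np.pi-np.pi/2
    R1=Ro.from_euler('xyz',[np.pi,0,t])
    rv=(R0.inv()*R1).as_rotvec()/(np.pi/4)
    d=R0.inv().apply(np.array([x,y,z])-p)
    print('time',round(s['time'],1),'xyz',(d/.75).round(4),'r',rv.round(3),'rows',round(max(np.linalg.norm(d)/.0417,np.linalg.norm(rv)*45/7.16),1))
E
python3 - <<'E'
from h import *
p=cv2.imread("pics/top0.png");hsv=cv2.cvtColor(p,cv2.COLOR_BGR2HSV)
for c,box in(("top",(165,225,215,270)),("side",(190,120,230,180))):
    p=cv2.imread(f"pics/{c}0.png");hsv=cv2.cvtColor(p,cv2.COLOR_BGR2HSV);W=cloud(c,np.load(f"pics/{c}0.npy"))
    l,t,r,b=box;m=(hsv[t:b,l:r,1]>70)&(hsv[t:b,l:r,0]>12)&(hsv[t:b,l:r,0]<35);w=W[t:b,l:r][m]
    for lo,hi in((.094,.11),(.045,.06)):
        q=w[(w[:,2]>lo)&(w[:,2]<hi)]
        if len(q)>8: print(c,len(q),*rect(q[:,:2]),q.mean(0).round(4))
go(.4445,.214,.2,79)
E
```

```text
top 116 [0.4482 0.2136] [0.0247 0.0241] 78.4 [0.4482 0.2133 0.1004]
top 143 [0.4466 0.2073] [0.0448 0.0333] 80.7 [0.4464 0.1992 0.0534]
side 81 [0.4488 0.2126] [0.0273 0.025 ] 77.5 [0.4478 0.2107 0.1023]
time 0.5 xyz [-0.4824 -0.2528  0.0356] r [ 0.     0.    -0.136] rows 9.8
```

>>> step_arm --steps '[{"x":-0.487,"y":-0.252,"z":0.036,"rz":-0.136,"claw":-0.217},{"x":-0.487,"y":-0.252,"z":0.036,"rz":-0.136,"claw":-0.217},{"x":-0.487,"y":-0.252,"z":0.036,"rz":-0.136,"claw":-0.217},{"x":-0.487,"y":-0.252,"z":0.036,"rz":-0.136,"claw":-0.217},{"x":-0.487,"y":-0.252,"z":0.036,"rz":-0.136,"claw":-0.217},{"x":-0.487,"y":-0.252,"z":0.036,"rz":-0.136,"claw":-0.217},{"x":-0.487,"y":-0.252,"z":0.036,"rz":-0.136,"claw":-0.217},{"x":-0.487,"y":-0.252,"z":0.036,"rz":-0.136,"claw":-0.217},{"x":-0.487,"y":-0.252,"z":0.036,"rz":-0.136,"claw":-0.217},{"x":-0.487,"y":-0.252,"z":0.036,"rz":-0.136,"claw":-0.217},{"x":-0.487,"y":-0.252,"z":0.036,"rz":-0.136,"claw":-0.217},{"x":-0.487,"y":-0.252,"z":0.036,"rz":-0.136,"claw":-0.217}]' --squeeze 25

```text
$.steps[0]: bad value
```

```bash
python3 -c "
from h import *
s=robot.observe();print(s['tool_pos'],s['tool_rot'],s['opening'])
go(.448,.2135,.074,79)"
```

```text
[0.15454075 0.50173514 0.22669604] [3.14158059e+00 1.18890790e-05 2.84277617e+00] 0.09219619597817626
time 0.5 xyz [-0.4871 -0.2521  0.2036] r [ 0.     0.    -0.136] rows 10.5
```

>>> step_arm --steps '[{"x":-0.487,"y":-0.252,"z":0.036,"rx":0,"ry":0,"rz":-0.136,"claw":-0.217},{"x":-0.487,"y":-0.252,"z":0.036,"rx":0,"ry":0,"rz":-0.136,"claw":-0.217},{"x":-0.487,"y":-0.252,"z":0.036,"rx":0,"ry":0,"rz":-0.136,"claw":-0.217},{"x":-0.487,"y":-0.252,"z":0.036,"rx":0,"ry":0,"rz":-0.136,"claw":-0.217},{"x":-0.487,"y":-0.252,"z":0.036,"rx":0,"ry":0,"rz":-0.136,"claw":-0.217},{"x":-0.487,"y":-0.252,"z":0.036,"rx":0,"ry":0,"rz":-0.136,"claw":-0.217},{"x":-0.487,"y":-0.252,"z":0.036,"rx":0,"ry":0,"rz":-0.136,"claw":-0.217},{"x":-0.487,"y":-0.252,"z":0.036,"rx":0,"ry":0,"rz":-0.136,"claw":-0.217},{"x":-0.487,"y":-0.252,"z":0.036,"rx":0,"ry":0,"rz":-0.136,"claw":-0.217},{"x":-0.487,"y":-0.252,"z":0.036,"rx":0,"ry":0,"rz":-0.136,"claw":-0.217},{"x":-0.487,"y":-0.252,"z":0.036,"rx":0,"ry":0,"rz":-0.136,"claw":-0.217},{"x":-0.487,"y":-0.252,"z":0.036,"rx":0,"ry":0,"rz":-0.136,"claw":-0.217}]' --squeeze 25

```text
time: 1.5
tool_pos: [0.4489, 0.2122, 0.1994]
tool_rot: [-3.141, -0.001, 2.946]
contact_force: [0.5, 0.3, 0.2]
opening: 0.0361
grip_force: 0.0
```

```bash
python3 -c "
from h import *
s=robot.observe();print(s['tool_pos'],s['tool_rot'],s['opening'])
go(.448,.2135,.074,79)"
```

```text
[0.44890272 0.21217731 0.19937053] [-3.14147637e+00 -6.02744998e-04  2.94564472e+00] 0.03607807415266348
time 1.5 xyz [0.0014 0.0015 0.1672] r [-0.    -0.001 -0.005] rows 3.0
```

>>> step_arm --steps '[{"x":0.001,"y":0.001,"z":0.03,"rx":0,"ry":0,"rz":0,"claw":-0.217},{"x":0.001,"y":0.001,"z":0.06,"rx":0,"ry":0,"rz":0,"claw":-0.217},{"x":0.001,"y":0.001,"z":0.09,"rx":0,"ry":0,"rz":0,"claw":-0.217},{"x":0.001,"y":0.001,"z":0.11,"rx":0,"ry":0,"rz":0,"claw":-0.217},{"x":0.001,"y":0.001,"z":0.13,"rx":0,"ry":0,"rz":0,"claw":-0.217},{"x":0.001,"y":0.001,"z":0.15,"rx":0,"ry":0,"rz":0,"claw":-0.217},{"x":0.001,"y":0.001,"z":0.167,"rx":0,"ry":0,"rz":0,"claw":-0.217},{"x":0.001,"y":0.001,"z":0.167,"rx":0,"ry":0,"rz":0,"claw":-0.217},{"x":0.001,"y":0.001,"z":0.167,"rx":0,"ry":0,"rz":0,"claw":-1},{"x":0.001,"y":0.001,"z":0.167,"rx":0,"ry":0,"rz":0,"claw":-1},{"x":0.001,"y":0.001,"z":0.167,"rx":0,"ry":0,"rz":0,"claw":-1},{"x":0.001,"y":0.001,"z":0.167,"rx":0,"ry":0,"rz":0,"claw":-1}]'

```text
time: 2.5
tool_pos: [0.4476, 0.2149, 0.0753]
tool_rot: [3.141, 0.001, 2.95]
contact_force: [-0.2, -0.3, -0.9]
opening: 0.0239
grip_force: 25.0
```

>>> step_arm --steps '[{"x":0,"y":0,"z":-0.02,"rx":0,"ry":0,"rz":0,"claw":-1},{"x":0,"y":0,"z":-0.04,"rx":0,"ry":0,"rz":0,"claw":-1},{"x":0,"y":0,"z":-0.06,"rx":0,"ry":0,"rz":0,"claw":-1},{"x":0,"y":0,"z":-0.08,"rx":0,"ry":0,"rz":0,"claw":-1},{"x":0,"y":0,"z":-0.1,"rx":0,"ry":0,"rz":0,"claw":-1},{"x":0,"y":0,"z":-0.125,"rx":0,"ry":0,"rz":0,"claw":-1},{"x":0,"y":0,"z":-0.15,"rx":0,"ry":0,"rz":0,"claw":-1},{"x":0,"y":0,"z":-0.175,"rx":0,"ry":0,"rz":0,"claw":-1},{"x":0,"y":0,"z":-0.2,"rx":0,"ry":0,"rz":0,"claw":-1},{"x":0,"y":0,"z":-0.227,"rx":0,"ry":0,"rz":0,"claw":-1},{"x":0,"y":0,"z":-0.227,"rx":0,"ry":0,"rz":0,"claw":-1},{"x":0,"y":0,"z":-0.227,"rx":0,"ry":0,"rz":0,"claw":-1}]'

```text
time: 3.5
tool_pos: [0.4477, 0.2146, 0.2456]
tool_rot: [3.14, 0.002, 2.95]
contact_force: [-0.5, -0.3, -2.3]
opening: 0.024
grip_force: 25.0
```

```bash
python3 - <<'E'
from h import *
s=robot.observe();print(s['tool_pos'],s['tool_rot'],s['opening'],s['contact_force'])
d=read_camera("top")[1];W=cloud("top",d);w=band(W,(120,190,260,300),.02,.14);print(len(w))
p,d=read_camera("side");W=cloud("side",d);m=np.linalg.norm(W[...,:2]-[.448,.2135],axis=-1)<.06
hsv=cv2.cvtColor(p,cv2.COLOR_BGR2HSV);m&=(hsv[...,0]>12)&(hsv[...,0]<35)&(hsv[...,1]>70)&(W[...,2]>.14);w=W[m]
print(len(w),w.min(0),w.max(0))
go(.616,.114,.235,45); go(.616,.114,.235,0)
E
```

```text
[0.44768858 0.21462567 0.24558802] [3.14020860e+00 2.30501654e-03 2.94950892e+00] 0.024018691355121215 [-0.51467116 -0.34700426 -2.25926991]
785
632 [0.40394435 0.16817258 0.17579982] [0.46770563 0.26052986 0.34695817]
time 3.6 xyz [-0.2471 -0.0882  0.0114] r [-0.001 -0.001  0.755] rows 4.7
time 3.6 xyz [-0.2471 -0.0882  0.0114] r [-2.000e-03 -1.000e-03  1.755e+00] rows 11.0
```

>>> step_arm --steps '[{"x":-0.05,"y":-0.018,"z":0,"rx":0,"ry":0,"rz":0.15,"claw":-1},{"x":-0.1,"y":-0.036,"z":0,"rx":0,"ry":0,"rz":0.3,"claw":-1},{"x":-0.14,"y":-0.05,"z":0,"rx":0,"ry":0,"rz":0.45,"claw":-1},{"x":-0.18,"y":-0.065,"z":0,"rx":0,"ry":0,"rz":0.6,"claw":-1},{"x":-0.22,"y":-0.08,"z":0.005,"rx":0,"ry":0,"rz":0.75,"claw":-1},{"x":-0.247,"y":-0.088,"z":0.011,"rx":0,"ry":0,"rz":0.9,"claw":-1},{"x":-0.247,"y":-0.088,"z":0.011,"rx":0,"ry":0,"rz":0.9,"claw":-1},{"x":-0.247,"y":-0.088,"z":0.011,"rx":0,"ry":0,"rz":0.9,"claw":-1}]'

```text
time: 4.27
tool_pos: [0.6163, 0.1136, 0.2338]
tool_rot: [-3.138, -0.003, 2.242]
contact_force: [-0.8, 0.4, -1.5]
opening: 0.0241
grip_force: 25.0
```

```bash
python3 - <<'E'
from h import *
go(.615,.114,.18,0.6)
E
```

```text
time 4.3 xyz [ 0.0013 -0.0008  0.0717] r [-0.006 -0.002  0.842] rows 5.3
```

>>> step_arm --steps '[{"x":0.001,"y":0,"z":0.01,"rx":0,"ry":0,"rz":0.15,"claw":-1},{"x":0.001,"y":0,"z":0.02,"rx":0,"ry":0,"rz":0.3,"claw":-1},{"x":0.001,"y":0,"z":0.03,"rx":0,"ry":0,"rz":0.45,"claw":-1},{"x":0.001,"y":0,"z":0.04,"rx":0,"ry":0,"rz":0.6,"claw":-1},{"x":0.001,"y":0,"z":0.055,"rx":0,"ry":0,"rz":0.75,"claw":-1},{"x":0.001,"y":0,"z":0.07,"rx":0,"ry":0,"rz":0.842,"claw":-1},{"x":0.001,"y":0,"z":0.07,"rx":0,"ry":0,"rz":0.842,"claw":-1},{"x":0.001,"y":0,"z":0.07,"rx":0,"ry":0,"rz":0.842,"claw":-1},{"x":0.001,"y":0,"z":0.07,"rx":0,"ry":0,"rz":0.842,"claw":-1}]'

```text
time: 5.02
tool_pos: [0.6159, 0.1155, 0.1846]
tool_rot: [3.141, -0.0, 1.585]
contact_force: [0.8, 0.3, -0.7]
opening: 0.0238
grip_force: 25.0
```

```bash
python3 - <<'E'
from h import *
go(.615,.114,.077,0.6)
p,d=read_camera("side");W=cloud("side",d);m=np.linalg.norm(W[...,:2]-[.615,.114],axis=-1)<.06
hsv=cv2.cvtColor(p,cv2.COLOR_BGR2HSV);m&=(hsv[...,0]>12)&(hsv[...,0]<35)&(hsv[...,1]>70)&(W[...,2]>.06)&(W[...,2]<.15);w=W[m]
print(len(w),w.min(0),w.max(0),rect(w[:,:2]))
u=proj("side",np.array([.615,.114,.1])); u=int(u[0]),int(u[1])
cv2.imwrite("pics/s1.png",cv2.resize(p[u[1]-70:u[1]+70,u[0]-90:u[0]+90],None,fx=3,fy=3))
E
```

```text
time 5.0 xyz [-0.002  -0.0013  0.1435] r [ 0.001 -0.     0.005] rows 2.6
388 [0.5723762  0.09033788 0.11742137] [0.65587922 0.13598801 0.14998509] (array([0.6141, 0.113 ]), array([0.0835, 0.0455]), -0.4)
```

View pics/s1.png

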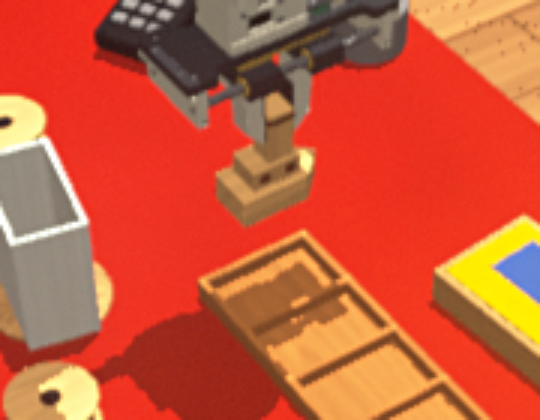

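The boat hangs upright and centred over berth 1 (crop 265,180). I'll lower it and release.

>>> step_arm --steps '[{"x":0,"y":0,"z":0.025,"rx":0,"ry":0,"rz":0,"claw":-1},{"x":0,"y":0,"z":0.05,"rx":0,"ry":0,"rz":0,"claw":-1},{"x":0,"y":0,"z":0.075,"rx":0,"ry":0,"rz":0,"claw":-1},{"x":0,"y":0,"z":0.1,"rx":0,"ry":0,"rz":0,"claw":-1},{"x":0,"y":0,"z":0.12,"rx":0,"ry":0,"rz":0,"claw":-1},{"x":0,"y":0,"z":0.135,"rx":0,"ry":0,"rz":0,"claw":-1},{"x":0,"y":0,"z":0.144,"rx":0,"ry":0,"rz":0,"claw":-1},{"x":0,"y":0,"z":0.144,"rx":0,"ry":0,"rz":0,"claw":-1},{"x":0,"y":0,"z":0.144,"rx":0,"ry":0,"rz":0,"claw":-0.02},{"x":0,"y":0,"z":0.144,"rx":0,"ry":0,"rz":0,"claw":-0.02},{"x":0,"y":0,"z":0.144,"rx":0,"ry":0,"rz":0,"claw":-0.02}]'

```text
time: 5.98
tool_pos: [0.6169, 0.115, 0.0772]
tool_rot: [3.139, -0.0, 1.582]
contact_force: [-0.5, 0.1, 0.3]
opening: 0.039
grip_force: 0.0
```

>>> step_arm --steps '[{"x":0,"y":0,"z":-0.04,"rx":0,"ry":0,"rz":0,"claw":-0.02},{"x":0,"y":0,"z":-0.08,"rx":0,"ry":0,"rz":0,"claw":-0.02},{"x":0,"y":0,"z":-0.12,"rx":0,"ry":0,"rz":0,"claw":-0.02},{"x":0,"y":0,"z":-0.15,"rx":0,"ry":0,"rz":0,"claw":-0.02},{"x":0,"y":0,"z":-0.15,"rx":0,"ry":0,"rz":0,"claw":-0.02}]'

```text
time: 6.4
tool_pos: [0.6189, 0.1152, 0.1953]
tool_rot: [3.13, -0.001, 1.582]
contact_force: [0.9, -0.1, 0.8]
opening: 0.0448
grip_force: 0.0
```

```bash
python3 - <<'E'
from h import *
p,d=read_camera("top");W=cloud("top",d)
for n,b,lo,hi in(('loose',(380,140,430,195),.015,.12),('funnel',(380,140,430,195),.08,.105),('tin',(155,220,230,280),.115,.14),('drum',(340,225,410,275),.1,.125)):
    w=band(W,b,lo,hi); print(n,len(w),*rect(w[:,:2]))
p,d=read_camera("side");W=cloud("side",d);m=np.linalg.norm(W[...,:2]-[.615,.114],axis=-1)<.05
w=W[m&(W[...,2]>.03)&(W[...,2]<.115)];print(*rect(w[:,:2]),w[:,2].max())
go(.627,-.295,.2,16); go(.627,-.295,.2,-74)
E
```

```text
loose 632 [ 0.6485 -0.2864] [0.1272 0.0522] 25.9
funnel 119 [ 0.6269 -0.2944] [0.0249 0.0244] 19.3
tin 67 [0.4412 0.2749] [0.0451 0.02  ] 17.8
drum 622 [ 0.4234 -0.2108] [0.0627 0.0614] 88.4
[0.6161 0.1153] [0.0858 0.0462] 2.0 0.1053821820950605
time 6.5 xyz [-0.5468  0.0079 -0.0133] r [ 0.004  0.    -0.342] rows 9.8
time 6.5 xyz [-0.5468  0.0079 -0.0133] r [ 0.003 -0.003  1.658] rows 10.4
```

>>> step_arm --steps '[{"x":-0.547,"y":0.008,"z":0,"rx":0,"ry":0,"rz":-0.342,"claw":-0.1},{"x":-0.547,"y":0.008,"z":0,"rx":0,"ry":0,"rz":-0.342,"claw":-0.1},{"x":-0.547,"y":0.008,"z":0,"rx":0,"ry":0,"rz":-0.342,"claw":-0.1},{"x":-0.547,"y":0.008,"z":0,"rx":0,"ry":0,"rz":-0.342,"claw":-0.1},{"x":-0.547,"y":0.008,"z":0,"rx":0,"ry":0,"rz":-0.342,"claw":-0.1},{"x":-0.547,"y":0.008,"z":0,"rx":0,"ry":0,"rz":-0.342,"claw":-0.1},{"x":-0.547,"y":0.008,"z":0,"rx":0,"ry":0,"rz":-0.342,"claw":-0.1},{"x":-0.547,"y":0.008,"z":0,"rx":0,"ry":0,"rz":-0.342,"claw":-0.1},{"x":-0.547,"y":0.008,"z":0,"rx":0,"ry":0,"rz":-0.342,"claw":-0.1},{"x":-0.547,"y":0.008,"z":0,"rx":0,"ry":0,"rz":-0.342,"claw":-0.1},{"x":-0.547,"y":0.008,"z":0,"rx":0,"ry":0,"rz":-0.342,"claw":-0.1},{"x":-0.547,"y":0.008,"z":0,"rx":0,"ry":0,"rz":-0.342,"claw":-0.1}]'

```text
time: 7.5
tool_pos: [0.6252, -0.2974, 0.1861]
tool_rot: [-3.139, -0.003, 1.846]
contact_force: [0.3, 0.7, -0.2]
opening: 0.0414
grip_force: 0.0
```

```bash
python3 - <<'E'
from h import *
p,d=read_camera("side");W=cloud("side",d);hsv=cv2.cvtColor(p,cv2.COLOR_BGR2HSV)
m=(np.linalg.norm(W[...,:2]-[.627,-.295],axis=-1)<.06)&(hsv[...,0]>12)&(hsv[...,0]<35)&(hsv[...,1]>70)
for lo,hi in((.01,.11),(.09,.1)):
    w=W[m&(W[...,2]>lo)&(W[...,2]<hi)];print(len(w),*rect(w[:,:2]),w[:,2].max())
for c in[(.615,.114)]:
    w=W[(np.linalg.norm(W[...,:2]-c,axis=-1)<.05)&(W[...,2]>.09)&(W[...,2]<.13)];print('b1 funnel',len(w),*rect(w[:,:2]),w[:,2].max())
go(.627,-.2945,.068,16)
E
```

```text
732 [ 0.6306 -0.3066] [0.0791 0.0452] -21.6 0.09988319301486244
110 [ 0.6272 -0.2986] [0.0243 0.0229] 17.4 0.09988319301486244
b1 funnel 106 [0.6159 0.1155] [0.0297 0.0247] -84.4 0.10715487784392763
time 7.5 xyz [0.0003 0.0024 0.158 ] r [-0.002 -0.003 -0.002] rows 2.8
```

>>> step_arm --steps '[{"x":0.001,"y":0.002,"z":0.03,"rx":0,"ry":0,"rz":0,"claw":-0.1},{"x":0.001,"y":0.002,"z":0.06,"rx":0,"ry":0,"rz":0,"claw":-0.1},{"x":0.001,"y":0.002,"z":0.09,"rx":0,"ry":0,"rz":0,"claw":-0.1},{"x":0.001,"y":0.002,"z":0.12,"rx":0,"ry":0,"rz":0,"claw":-0.1},{"x":0.001,"y":0.002,"z":0.14,"rx":0,"ry":0,"rz":0,"claw":-0.1},{"x":0.001,"y":0.002,"z":0.156,"rx":0,"ry":0,"rz":0,"claw":-0.1},{"x":0.001,"y":0.002,"z":0.156,"rx":0,"ry":0,"rz":0,"claw":-0.1},{"x":0.001,"y":0.002,"z":0.156,"rx":0,"ry":0,"rz":0,"claw":-1},{"x":0.001,"y":0.002,"z":0.156,"rx":0,"ry":0,"rz":0,"claw":-1},{"x":0.001,"y":0.002,"z":0.156,"rx":0,"ry":0,"rz":0,"claw":-1},{"x":0.001,"y":0.002,"z":0.156,"rx":0,"ry":0,"rz":0,"claw":-1},{"x":0.001,"y":0.002,"z":0.156,"rx":0,"ry":0,"rz":0,"claw":-1}]'

```text
time: 8.55
tool_pos: [0.6283, -0.2943, 0.0729]
tool_rot: [3.14, 0.001, 1.85]
contact_force: [-0.7, 0.6, 3.7]
opening: 0.0236
grip_force: 25.0
```

>>> step_arm --steps '[{"x":0,"y":0,"z":-0.02,"rx":0,"ry":0,"rz":0,"claw":-1},{"x":0,"y":0,"z":-0.05,"rx":0,"ry":0,"rz":0,"claw":-1},{"x":0,"y":0,"z":-0.08,"rx":0,"ry":0,"rz":0,"claw":-1},{"x":0,"y":0,"z":-0.11,"rx":0,"ry":0,"rz":0,"claw":-1},{"x":0,"y":0,"z":-0.14,"rx":0,"ry":0,"rz":0,"claw":-1},{"x":0,"y":0,"z":-0.14,"rx":0,"ry":0,"rz":0,"claw":-1}]'

```text
time: 9.05
tool_pos: [0.6297, -0.2953, 0.1822]
tool_rot: [3.135, 0.007, 1.85]
contact_force: [0.1, -0.3, -0.2]
opening: 0.0239
grip_force: 25.0
```

```bash
python3 - <<'E'
from h import *
go(.617,-.090,.165,0.6)
E
```

```text
time 9.1 xyz [0.2679 0.059  0.0216] r [0.009 0.007 0.342] rows 4.9
```

>>> step_arm --steps '[{"x":0.05,"y":0.01,"z":0,"rx":0,"ry":0,"rz":0.1,"claw":-1},{"x":0.1,"y":0.02,"z":0,"rx":0,"ry":0,"rz":0.2,"claw":-1},{"x":0.15,"y":0.03,"z":0,"rx":0,"ry":0,"rz":0.3,"claw":-1},{"x":0.2,"y":0.044,"z":0.01,"rx":0,"ry":0,"rz":0.342,"claw":-1},{"x":0.24,"y":0.053,"z":0.02,"rx":0,"ry":0,"rz":0.342,"claw":-1},{"x":0.268,"y":0.059,"z":0.02,"rx":0,"ry":0,"rz":0.342,"claw":-1},{"x":0.268,"y":0.059,"z":0.02,"rx":0,"ry":0,"rz":0.342,"claw":-1},{"x":0.268,"y":0.059,"z":0.02,"rx":0,"ry":0,"rz":0.342,"claw":-1},{"x":0.268,"y":0.059,"z":0.02,"rx":0,"ry":0,"rz":0.342,"claw":-1}]'

```text
time: 9.8
tool_pos: [0.6149, -0.0893, 0.161]
tool_rot: [-3.141, 0.0, 1.581]
contact_force: [-0.2, 0.1, -1.3]
opening: 0.0239
grip_force: 25.0
```

```bash
python3 - <<'E'
from h import *
s=robot.observe();print(s['tool_pos'],s['opening'])
p,d=read_camera("side");W=cloud("side",d);hsv=cv2.cvtColor(p,cv2.COLOR_BGR2HSV)
m=(np.linalg.norm(W[...,:2]-[.617,-.09],axis=-1)<.07)&(hsv[...,0]>12)&(hsv[...,0]<35)&(hsv[...,1]>70)&(W[...,2]>.04)&(W[...,2]<.135)
w=W[m];print(len(w),*rect(w[:,:2]),np.percentile(w[:,2],[0,1,5]))
go(.617,-.090,.078,0.6)
E
```

```text
[ 0.61488161 -0.08927703  0.16102777] 0.023851204510944298
544 [ 0.6162 -0.1011] [0.0826 0.0431] -24.2 [0.08726367 0.08990071 0.09321119]
time 9.8 xyz [-0.0003  0.0028  0.1108] r [-0.     0.    -0.001] rows 2.0
```

```bash
python3 - <<'E'
from h import *
p,d=read_camera("side");u=proj("side",np.array([.615,-.09,.1])); u=int(u[0]),int(u[1])
cv2.imwrite("pics/s2.png",cv2.resize(p[u[1]-75:u[1]+75,u[0]-100:u[0]+100],None,fx=3,fy=3))
W=cloud("side",d);hsv=cv2.cvtColor(p,cv2.COLOR_BGR2HSV)
m=(np.linalg.norm(W[...,:2]-[.617,-.09],axis=-1)<.06)&(hsv[...,0]>12)&(hsv[...,0]<35)&(hsv[...,1]>70)
for lo,hi in((.112,.125),(.132,.142)):
    w=W[m&(W[...,2]>lo)&(W[...,2]<hi)];print(len(w),*rect(w[:,:2]))
E
```

```text
266 [ 0.6145 -0.1029] [0.0814 0.0453] -26.0
127 [ 0.6211 -0.0958] [0.048  0.0311] -2.3
```

View pics/s2.png

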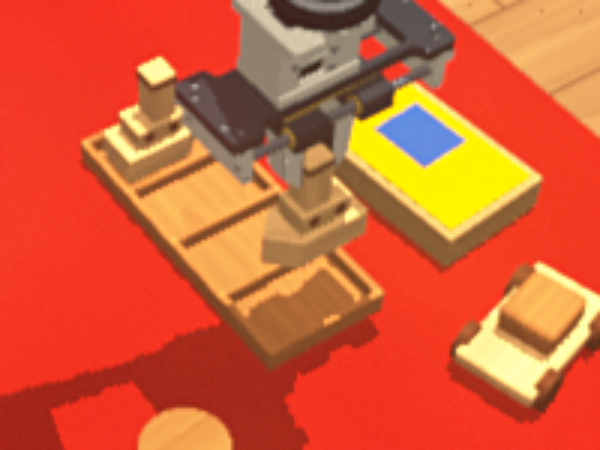

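The boat hangs level over berth 4 and lined up with it (crop 310,215). Boat1 stands in berth 1. I'll lower this one.

>>> step_arm --steps '[{"x":0,"y":0.002,"z":0.02,"rx":0,"ry":0,"rz":0,"claw":-1},{"x":0,"y":0.002,"z":0.04,"rx":0,"ry":0,"rz":0,"claw":-1},{"x":0,"y":0.002,"z":0.06,"rx":0,"ry":0,"rz":0,"claw":-1},{"x":0,"y":0.002,"z":0.08,"rx":0,"ry":0,"rz":0,"claw":-1},{"x":0,"y":0.002,"z":0.1,"rx":0,"ry":0,"rz":0,"claw":-1},{"x":0,"y":0.002,"z":0.112,"rx":0,"ry":0,"rz":0,"claw":-1},{"x":0,"y":0.002,"z":0.112,"rx":0,"ry":0,"rz":0,"claw":-1},{"x":0,"y":0.002,"z":0.112,"rx":0,"ry":0,"rz":0,"claw":-1},{"x":0,"y":0.002,"z":0.112,"rx":0,"ry":0,"rz":0,"claw":-0.02},{"x":0,"y":0.002,"z":0.112,"rx":0,"ry":0,"rz":0,"claw":-0.02},{"x":0,"y":0.002,"z":0.112,"rx":0,"ry":0,"rz":0,"claw":-0.02}]'

```text
time: 10.82
tool_pos: [0.6167, -0.0889, 0.0778]
tool_rot: [3.141, 0.0, 1.581]
contact_force: [0.2, -0.8, -0.7]
opening: 0.0389
grip_force: 0.0
```

>>> step_arm --steps '[{"x":0,"y":0,"z":-0.04,"rx":0,"ry":0,"rz":0,"claw":-0.02},{"x":0,"y":0,"z":-0.08,"rx":0,"ry":0,"rz":0,"claw":-0.02},{"x":0,"y":0,"z":-0.12,"rx":0,"ry":0,"rz":0,"claw":-0.02},{"x":0,"y":0,"z":-0.16,"rx":0,"ry":0,"rz":0,"claw":1},{"x":0,"y":0,"z":-0.2,"rx":0,"ry":0,"rz":0,"claw":1},{"x":0,"y":0,"z":-0.2,"rx":0,"ry":0,"rz":0,"claw":1}]'

```text
time: 11.32
tool_pos: [0.6191, -0.0893, 0.2349]
tool_rot: [3.13, 0.003, 1.582]
contact_force: [0.5, 1.0, 0.3]
opening: 0.0604
grip_force: 0.0
```

```bash
python3 - <<'E'
from h import *
p,d=read_camera("top");W=cloud("top",d)
for n,b,lo,hi in(('tin',(155,220,230,280),.115,.14),('drum',(340,225,410,275),.1,.125),('b1f',(215,140,270,200),.09,.11),('b1h',(215,140,255,200),.024,.11),('b4f',(300,140,345,200),.09,.11),('b4h',(300,140,345,200),.024,.11)):
    w=band(W,b,lo,hi); print(n,len(w),*(rect(w[:,:2]) if len(w) else ''))
p,d=read_camera("side");W=cloud("side",d)
for c,lo,hi in[((.616,-.09),.09,.115),((.616,.115),.09,.115),((.4235,-.211),.1,.125)]:
    w=W[(np.linalg.norm(W[...,:2]-c,axis=-1)<.05)&(W[...,2]>lo)&(W[...,2]<hi)];print('side',len(w),*(rect(w[:,:2]) if len(w) else ''),w[:,2].mean())
go(.4235,-.211,.24,-8)
E
```

```text
tin 338 [0.4468 0.2211] [0.1134 0.0643] 78.8
drum 622 [ 0.4234 -0.2108] [0.0628 0.0614] 88.4
b1f 118 [0.6161 0.1171] [0.0243 0.0235] -0.4
b1h 559 [0.6153 0.1129] [0.1063 0.0763] -1.3
b4f 0
b4h 24 [ 0.6221 -0.0675] [0.0934 0.009 ] -10.5
side 126 [ 0.6161 -0.0926] [0.0274 0.0256] -85.0 0.0997236697429372
side 109 [0.6161 0.115 ] [0.0323 0.0257] 88.7 0.09956764337017483
side 740 [ 0.4244 -0.2138] [0.0632 0.0608] 55.4 0.11271124012191432
time 11.4 xyz [-0.1602 -0.2596 -0.0154] r [0.004 0.001 0.191] rows 5.5
```

>>> step_arm --steps '[{"x":-0.04,"y":-0.05,"z":0,"rx":0.004,"ry":0.001,"rz":0,"claw":1},{"x":-0.08,"y":-0.1,"z":0,"rx":0.004,"ry":0.001,"rz":0,"claw":1},{"x":-0.12,"y":-0.15,"z":0,"rx":0.004,"ry":0.001,"rz":0,"claw":1},{"x":-0.14,"y":-0.2,"z":0,"rx":0.004,"ry":0.001,"rz":0,"claw":1},{"x":-0.16,"y":-0.25,"z":0,"rx":0.004,"ry":0.001,"rz":0,"claw":1},{"x":-0.161,"y":-0.26,"z":0,"rx":0.004,"ry":0.001,"rz":0,"claw":1},{"x":-0.161,"y":-0.26,"z":0,"rx":0.004,"ry":0.001,"rz":0,"claw":1},{"x":-0.161,"y":-0.26,"z":0,"rx":0.004,"ry":0.001,"rz":0,"claw":1},{"x":-0.161,"y":-0.26,"z":0,"rx":0.004,"ry":0.001,"rz":0,"claw":1}]'

```text
time: 12.17
tool_pos: [0.4228, -0.2113, 0.2268]
tool_rot: [-3.138, -0.002, 1.581]
contact_force: [0.3, -0.8, -0.4]
opening: 0.0922
grip_force: 0.0
```

```bash
python3 - <<'E'
from h import *
s=robot.observe();print(s['tool_pos'],s['tool_rot'],s['opening'])
p,d=read_camera("side");W=cloud("side",d)
w=W[(np.linalg.norm(W[...,:2]-(.4235,-.211),axis=-1)<.06)&(W[...,2]>.1)&(W[...,2]<.125)];print('side',len(w),*rect(w[:,:2]))
p,d=read_camera("top");W=cloud("top",d);w=band(W,(315,140,345,200),.08,.11);print(len(w),*rect(w[:,:2]))
go(.4235,-.212,.06,0.6)
E
```

```text
[ 0.42284895 -0.21129564  0.22677925] [-3.13792326e+00 -1.69704537e-03  1.58106938e+00] 0.09224190836244182
side 749 [ 0.4239 -0.2145] [0.0658 0.0606] 56.2
116 [ 0.6157 -0.091 ] [0.0241 0.0233] -87.6
time 12.3 xyz [-0.0017  0.0009  0.2225] r [-0.005 -0.002  0.002] rows 4.0
```

>>> step_arm --steps '[{"x":-0.001,"y":0.001,"z":0.04,"rx":-0.005,"ry":0,"rz":0,"claw":1},{"x":-0.001,"y":0.001,"z":0.08,"rx":-0.005,"ry":0,"rz":0,"claw":1},{"x":-0.001,"y":0.001,"z":0.12,"rx":-0.005,"ry":0,"rz":0,"claw":1},{"x":-0.001,"y":0.001,"z":0.16,"rx":-0.005,"ry":0,"rz":0,"claw":1},{"x":-0.001,"y":0.001,"z":0.19,"rx":-0.005,"ry":0,"rz":0,"claw":1},{"x":-0.001,"y":0.001,"z":0.21,"rx":-0.005,"ry":0,"rz":0,"claw":1},{"x":-0.001,"y":0.001,"z":0.222,"rx":-0.005,"ry":0,"rz":0,"claw":1},{"x":-0.001,"y":0.001,"z":0.222,"rx":-0.005,"ry":0,"rz":0,"claw":-1},{"x":-0.001,"y":0.001,"z":0.222,"rx":-0.005,"ry":0,"rz":0,"claw":-1},{"x":-0.001,"y":0.001,"z":0.222,"rx":-0.005,"ry":0,"rz":0,"claw":-1},{"x":-0.001,"y":0.001,"z":0.222,"rx":-0.005,"ry":0,"rz":0,"claw":-1},{"x":-0.001,"y":0.001,"z":0.222,"rx":-0.005,"ry":0,"rz":0,"claw":-1}]' --squeeze 30

```text
time: 13.27
tool_pos: [0.4237, -0.2125, 0.0619]
tool_rot: [3.139, 0.001, 1.582]
contact_force: [0.0, -0.5, 0.5]
opening: 0.0633
grip_force: 30.0
```

>>> step_arm --steps '[{"x":0,"y":0,"z":-0.02,"rx":0,"ry":0,"rz":0,"claw":-1},{"x":0,"y":0,"z":-0.04,"rx":0,"ry":0,"rz":0,"claw":-1},{"x":0,"y":0,"z":-0.06,"rx":0,"ry":0,"rz":0,"claw":-1},{"x":0,"y":0,"z":-0.06,"rx":0,"ry":0,"rz":0,"claw":-1}]'

```text
time: 13.6
tool_pos: [0.4242, -0.2131, 0.1086]
tool_rot: [3.136, 0.002, 1.581]
contact_force: [0.5, 0.3, -3.6]
opening: 0.0637
grip_force: 30.0
```

```bash
python3 - <<'E'
from h import *
go(.44,-.04,.11,0.6)
E
```

```text
time 13.6 xyz [ 0.2305  0.0235 -0.0023] r [0.007 0.003 0.   ] rows 4.2
```

>>> step_arm --steps '[{"x":0.04,"y":0.004,"z":0,"rx":0,"ry":0,"rz":0,"claw":-1},{"x":0.08,"y":0.008,"z":0,"rx":0,"ry":0,"rz":0,"claw":-1},{"x":0.12,"y":0.012,"z":0,"rx":0,"ry":0,"rz":0,"claw":-1},{"x":0.16,"y":0.016,"z":0,"rx":0,"ry":0,"rz":0,"claw":-1},{"x":0.2,"y":0.02,"z":0,"rx":0,"ry":0,"rz":0,"claw":-1},{"x":0.23,"y":0.023,"z":0,"rx":0,"ry":0,"rz":0,"claw":-1},{"x":0.23,"y":0.023,"z":0,"rx":0,"ry":0,"rz":0,"claw":-1},{"x":0.23,"y":0.023,"z":0,"rx":0,"ry":0,"rz":0,"claw":-1},{"x":0.23,"y":0.023,"z":0,"rx":0,"ry":0,"rz":0,"claw":-1}]'

```text
time: 14.35
tool_pos: [0.4382, -0.0398, 0.1058]
tool_rot: [3.141, -0.001, 1.582]
contact_force: [1.3, -0.3, -1.6]
opening: 0.0636
grip_force: 30.0
```

```bash
python3 - <<'E'
from h import *
p,d=read_camera("side");W=cloud("side",d)
w=W[(np.linalg.norm(W[...,:2]-(.44,-.04),axis=-1)<.05)&(W[...,2]>.02)&(W[...,2]<.14)];print('side',len(w),np.percentile(w[:,2],[0,1,5]))
go(.44,-.04,.0595,0.6)
E
```

```text
side 810 [0.04534847 0.04836345 0.05385647]
time 14.4 xyz [0.0001 0.0023 0.0619] r [ 0.001 -0.001 -0.   ] rows 1.1
```

>>> step_arm --steps '[{"x":0,"y":0,"z":0.02,"rx":0,"ry":0,"rz":0,"claw":-1},{"x":0,"y":0,"z":0.04,"rx":0,"ry":0,"rz":0,"claw":-1},{"x":0,"y":0,"z":0.052,"rx":0,"ry":0,"rz":0,"claw":-1},{"x":0,"y":0,"z":0.062,"rx":0,"ry":0,"rz":0,"claw":-1},{"x":0,"y":0,"z":0.062,"rx":0,"ry":0,"rz":0,"claw":-1},{"x":0,"y":0,"z":0.062,"rx":0,"ry":0,"rz":0,"claw":-1},{"x":0,"y":0,"z":0.062,"rx":0,"ry":0,"rz":0,"claw":1},{"x":0,"y":0,"z":0.062,"rx":0,"ry":0,"rz":0,"claw":1},{"x":0,"y":0,"z":0.062,"rx":0,"ry":0,"rz":0,"claw":1},{"x":0,"y":0,"z":0.062,"rx":0,"ry":0,"rz":0,"claw":1}]'

```text
time: 15.23
tool_pos: [0.4386, -0.0395, 0.06]
tool_rot: [3.14, -0.001, 1.581]
contact_force: [-0.7, -0.2, 0.2]
opening: 0.0857
grip_force: 0.0
```

>>> step_arm --steps '[{"x":0,"y":0,"z":-0.04,"rx":0,"ry":0,"rz":0,"claw":1},{"x":0,"y":0,"z":-0.08,"rx":0,"ry":0,"rz":0,"claw":1},{"x":0,"y":0,"z":-0.12,"rx":0,"ry":0,"rz":0,"claw":1},{"x":0,"y":0,"z":-0.17,"rx":0,"ry":0,"rz":0,"claw":1},{"x":0,"y":0,"z":-0.22,"rx":0,"ry":0,"rz":0,"claw":1},{"x":0,"y":0,"z":-0.22,"rx":0,"ry":0,"rz":0,"claw":1}]'

```text
time: 15.73
tool_pos: [0.4415, -0.0403, 0.2315]
tool_rot: [3.128, 0.003, 1.582]
contact_force: [1.1, 0.4, -0.4]
opening: 0.092
grip_force: 0.0
```

```bash
python3 - <<'E'
from h import *
p,d=read_camera("top");W=cloud("top",d)
for n,b,lo,hi in(('tin',(155,220,230,280),.115,.14),):
    w=band(W,b,lo,hi); print(n,len(w),*rect(w[:,:2]))
# mat_rect now bare: rect by colour
hsv=cv2.cvtColor(p,cv2.COLOR_BGR2HSV);l,t,r,b=330,210,415,285
m=(hsv[t:b,l:r,0]>8)&(hsv[t:b,l:r,0]<30)&(hsv[t:b,l:r,1]>60)&(np.abs(W[t:b,l:r,2])<.015)
v,u=np.nonzero(m);print('mat',len(u),*rect(onplane("top",np.c_[u+l,v+t],.003)))
p,d=read_camera("side");W=cloud("side",d)
w=W[(np.linalg.norm(W[...,:2]-(.44,-.04),axis=-1)<.07)&(W[...,2]>.095)&(W[...,2]<.125)];print('drum',len(w),*rect(w[:,:2]),w[:,2].mean())
w=W[(np.linalg.norm(W[...,:2]-(.447,.221),axis=-1)<.09)&(W[...,2]>.122)&(W[...,2]<.135)];print('tin side',len(w),*rect(w[:,:2]))
go(.4467,.221,.215,-11)
E
```

```text
tin 338 [0.4466 0.2213] [0.1136 0.0642] 79.2
mat 1621 [ 0.4323 -0.2128] [0.1501 0.1041] 82.0
drum 621 [ 0.4385 -0.042 ] [0.0642 0.0626] 55.0 0.10913333388682397
tin side 203 [0.4469 0.2194] [0.1169 0.0646] 79.4
time 15.8 xyz [0.3474 0.0141 0.0147] r [ 0.006 -0.     0.258] rows 6.3
```

>>> step_arm --steps '[{"x":0.05,"y":0.002,"z":0,"rx":0,"ry":0,"rz":0.1,"claw":1},{"x":0.1,"y":0.004,"z":0,"rx":0.006,"ry":0,"rz":0.2,"claw":1},{"x":0.15,"y":0.006,"z":0,"rx":0.006,"ry":0,"rz":0.258,"claw":1},{"x":0.2,"y":0.008,"z":0,"rx":0.006,"ry":0,"rz":0.258,"claw":1},{"x":0.25,"y":0.01,"z":0,"rx":0.006,"ry":0,"rz":0.258,"claw":1},{"x":0.3,"y":0.012,"z":0,"rx":0.006,"ry":0,"rz":0.258,"claw":1},{"x":0.33,"y":0.013,"z":0,"rx":0.006,"ry":0,"rz":0.258,"claw":1},{"x":0.347,"y":0.014,"z":0,"rx":0.006,"ry":0,"rz":0.258,"claw":1},{"x":0.347,"y":0.014,"z":0,"rx":0.006,"ry":0,"rz":0.258,"claw":1},{"x":0.347,"y":0.014,"z":0,"rx":0.006,"ry":0,"rz":0.258,"claw":1},{"x":0.347,"y":0.014,"z":0,"rx":0.006,"ry":0,"rz":0.258,"claw":1}]'

```text
time: 16.75
tool_pos: [0.4458, 0.2195, 0.2242]
tool_rot: [-3.137, 0.001, 1.378]
contact_force: [0.3, 0.4, 0.1]
opening: 0.0922
grip_force: 0.0
```

```bash
python3 - <<'E'
from h import *
go(.4467,.2205,.077,-11)
E
```

```text
time 16.8 xyz [0.0016 0.002  0.1963] r [-0.006  0.001 -0.001] rows 3.5
```

>>> step_arm --steps '[{"x":0.001,"y":0.001,"z":0.04,"rx":-0.006,"ry":0,"rz":0,"claw":1},{"x":0.001,"y":0.001,"z":0.08,"rx":-0.006,"ry":0,"rz":0,"claw":1},{"x":0.001,"y":0.001,"z":0.11,"rx":-0.006,"ry":0,"rz":0,"claw":1},{"x":0.001,"y":0.001,"z":0.14,"rx":-0.006,"ry":0,"rz":0,"claw":1},{"x":0.001,"y":0.001,"z":0.17,"rx":-0.006,"ry":0,"rz":0,"claw":1},{"x":0.001,"y":0.001,"z":0.196,"rx":-0.006,"ry":0,"rz":0,"claw":1},{"x":0.001,"y":0.001,"z":0.196,"rx":-0.006,"ry":0,"rz":0,"claw":1},{"x":0.001,"y":0.001,"z":0.196,"rx":-0.006,"ry":0,"rz":0,"claw":-1},{"x":0.001,"y":0.001,"z":0.196,"rx":-0.006,"ry":0,"rz":0,"claw":-1},{"x":0.001,"y":0.001,"z":0.196,"rx":-0.006,"ry":0,"rz":0,"claw":-1},{"x":0.001,"y":0.001,"z":0.196,"rx":-0.006,"ry":0,"rz":0,"claw":-1},{"x":0.001,"y":0.001,"z":0.196,"rx":-0.006,"ry":0,"rz":0,"claw":-1}]' --squeeze 35

```text
time: 17.75
tool_pos: [0.447, 0.2217, 0.0789]
tool_rot: [3.139, -0.002, 1.379]
contact_force: [2.7, -0.1, 1.5]
opening: 0.0636
grip_force: 35.0
```

>>> step_arm --steps '[{"x":0,"y":0,"z":-0.02,"rx":0,"ry":0,"rz":0,"claw":-1},{"x":0,"y":0,"z":-0.04,"rx":0,"ry":0,"rz":0,"claw":-1},{"x":0,"y":0,"z":-0.07,"rx":0,"ry":0,"rz":0,"claw":-1},{"x":0,"y":0,"z":-0.1,"rx":0,"ry":0,"rz":0,"claw":-1},{"x":0,"y":0,"z":-0.13,"rx":0,"ry":0,"rz":0,"claw":-1},{"x":0,"y":0,"z":-0.16,"rx":0,"ry":0,"rz":0,"claw":-1},{"x":0,"y":0,"z":-0.18,"rx":0,"ry":0,"rz":0,"claw":-1},{"x":0,"y":0,"z":-0.19,"rx":0,"ry":0,"rz":0,"claw":-1},{"x":0,"y":0,"z":-0.19,"rx":0,"ry":0,"rz":0,"claw":-1}]'

```text
time: 18.5
tool_pos: [0.4467, 0.2218, 0.2219]
tool_rot: [3.138, -0.002, 1.379]
contact_force: [0.8, -0.3, -3.5]
opening: 0.0635
grip_force: 35.0
```

```bash
python3 - <<'E'
from h import *
p,d=read_camera("side");W=cloud("side",d);hsv=cv2.cvtColor(p,cv2.COLOR_BGR2HSV)
w=W[(np.linalg.norm(W[...,:2]-(.447,.221),axis=-1)<.07)&(W[...,2]>.07)&(W[...,2]<.3)];print('tin',len(w),np.percentile(w[:,2],[0,1,5]))
# bare round mat, both cameras
for c in("side","top"):
    p,d=read_camera(c);W=cloud(c,d);hsv=cv2.cvtColor(p,cv2.COLOR_BGR2HSV)
    m=(np.linalg.norm(W[...,:2]-(.448,.22),axis=-1)<.08)&(np.abs(W[...,2])<.012)&(hsv[...,0]>8)&(hsv[...,0]<30)&(hsv[...,1]>60)
    v,u=np.nonzero(m);xy=onplane(c,np.c_[u,v],.003)
    if len(u): print(c,len(u),cv2.minEnclosingCircle(xy.astype(np.float32)))
go(.44,-.212,.215,-8)
E
```

```text
tin 2326 [0.14299911 0.14906832 0.15775995]
side 1039 ((0.44853267073631287, 0.20720221102237701), 0.06771481782197952)
top 402 ((0.45345818996429443, 0.20746710896492004), 0.05195998772978783)
time 18.6 xyz [-0.5685  0.1032  0.0056] r [-0.002  0.001 -0.067] rows 10.4
```

>>> step_arm --steps '[{"x":-0.03,"y":0.005,"z":0,"rx":0,"ry":0,"rz":0,"claw":-1},{"x":-0.08,"y":0.013,"z":0,"rx":0,"ry":0,"rz":0,"claw":-1},{"x":-0.13,"y":0.021,"z":0,"rx":0,"ry":0,"rz":-0.02,"claw":-1},{"x":-0.18,"y":0.03,"z":0,"rx":0,"ry":0,"rz":-0.02,"claw":-1},{"x":-0.23,"y":0.038,"z":0,"rx":0,"ry":0,"rz":-0.03,"claw":-1},{"x":-0.28,"y":0.046,"z":0,"rx":0,"ry":0,"rz":-0.03,"claw":-1},{"x":-0.33,"y":0.054,"z":0,"rx":0,"ry":0,"rz":-0.04,"claw":-1},{"x":-0.38,"y":0.062,"z":0,"rx":0,"ry":0,"rz":-0.05,"claw":-1},{"x":-0.43,"y":0.07,"z":0,"rx":0,"ry":0,"rz":-0.06,"claw":-1},{"x":-0.48,"y":0.078,"z":0,"rx":0,"ry":0,"rz":-0.067,"claw":-1},{"x":-0.53,"y":0.086,"z":0,"rx":0,"ry":0,"rz":-0.067,"claw":-1},{"x":-0.55,"y":0.09,"z":0,"rx":0,"ry":0,"rz":-0.067,"claw":-1}]'

```text
time: 19.65
tool_pos: [0.4327, -0.2004, 0.2188]
tool_rot: [-3.14, 0.0, 1.429]
contact_force: [0.9, 0.2, -3.3]
opening: 0.0637
grip_force: 35.0
```

>>> step_arm --steps '[{"x":-0.02,"y":0.003,"z":0,"rx":0,"ry":0,"rz":0,"claw":-1},{"x":-0.02,"y":0.003,"z":0,"rx":0,"ry":0,"rz":0,"claw":-1},{"x":-0.02,"y":0.003,"z":0,"rx":0,"ry":0,"rz":0,"claw":-1},{"x":-0.02,"y":0.003,"z":0,"rx":0,"ry":0,"rz":0,"claw":-1}]'

```text
time: 19.98
tool_pos: [0.4334, -0.2105, 0.2193]
tool_rot: [-3.14, -0.002, 1.432]
contact_force: [-0.0, 0.0, -2.7]
opening: 0.0638
grip_force: 35.0
```

```bash
python3 - <<'E'
from h import *
p,d=read_camera("top");W=cloud("top",d);hsv=cv2.cvtColor(p,cv2.COLOR_BGR2HSV)
m=(np.linalg.norm(W[...,:2]-(.448,.22),axis=-1)<.08)&(np.abs(W[...,2])<.015)&(hsv[...,0]>8)&(hsv[...,0]<30)&(hsv[...,1]>60)
v,u=np.nonzero(m);print('mat',len(u),cv2.minEnclosingCircle(onplane("top",np.c_[u,v],.003).astype(np.float32)))
p,d=read_camera("side");W=cloud("side",d)
w=W[(np.linalg.norm(W[...,:2]-(.44,-.04),axis=-1)<.07)&(W[...,2]>.095)&(W[...,2]<.125)];print('drum',len(w),*rect(w[:,:2]))
m=(np.linalg.norm(W[...,:2]-(.432,-.213),axis=-1)<.1)&(W[...,2]>.13)&(W[...,2]<.29);w=W[m];print(np.percentile(w[:,2],[0,1,5]))
go(.4323,-.2125,.0795,-8)
u=proj("side",np.array([.432,-.212,.15])); u=int(u[0]),int(u[1])
cv2.imwrite("pics/s3.png",cv2.resize(p[u[1]-90:u[1]+90,u[0]-110:u[0]+110],None,fx=2.5,fy=2.5))
E
```

```text
mat 1577 ((0.448971688747406, 0.21910327672958374), 0.05595352128148079)
drum 88 [ 0.4126 -0.039 ] [0.0466 0.0112] 83.6
[0.14161953 0.14543064 0.14964036]
time 20.1 xyz [-0.0034 -0.0014  0.187 ] r [-0.    -0.002  0.002] rows 3.4
```

View pics/s3.png

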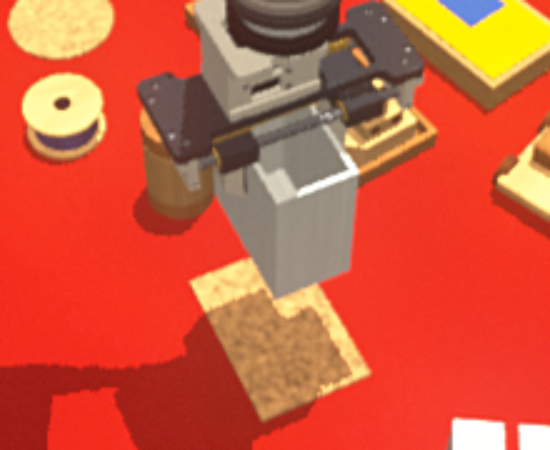

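The tin hangs upright above the oblong mat and lined up with it (crop 295,220). The drum stands behind the gripper and is clear of it. I'll lower the tin.

>>> step_arm --steps '[{"x":-0.003,"y":-0.001,"z":0.03,"rx":0,"ry":0,"rz":0,"claw":-1},{"x":-0.003,"y":-0.001,"z":0.07,"rx":0,"ry":0,"rz":0,"claw":-1},{"x":-0.003,"y":-0.001,"z":0.11,"rx":0,"ry":0,"rz":0,"claw":-1},{"x":-0.003,"y":-0.001,"z":0.14,"rx":0,"ry":0,"rz":0,"claw":-1},{"x":-0.003,"y":-0.001,"z":0.16,"rx":0,"ry":0,"rz":0,"claw":-1},{"x":-0.003,"y":-0.001,"z":0.175,"rx":0,"ry":0,"rz":0,"claw":-1},{"x":-0.003,"y":-0.001,"z":0.187,"rx":0,"ry":0,"rz":0,"claw":-1},{"x":-0.003,"y":-0.001,"z":0.187,"rx":0,"ry":0,"rz":0,"claw":-1},{"x":-0.003,"y":-0.001,"z":0.187,"rx":0,"ry":0,"rz":0,"claw":-1},{"x":-0.003,"y":-0.001,"z":0.187,"rx":0,"ry":0,"rz":0,"claw":1},{"x":-0.003,"y":-0.001,"z":0.187,"rx":0,"ry":0,"rz":0,"claw":1},{"x":-0.003,"y":-0.001,"z":0.187,"rx":0,"ry":0,"rz":0,"claw":1}]'

```text
time: 21.08
tool_pos: [0.4334, -0.2138, 0.0807]
tool_rot: [3.139, 0.0, 1.432]
contact_force: [0.1, 1.0, 0.2]
opening: 0.0792
grip_force: 0.0
```

>>> step_arm --steps '[{"x":0,"y":0,"z":0,"rx":0,"ry":0,"rz":0,"claw":1},{"x":0,"y":0,"z":-0.04,"rx":0,"ry":0,"rz":0,"claw":1},{"x":0,"y":0,"z":-0.08,"rx":0,"ry":0,"rz":0,"claw":1},{"x":0,"y":0,"z":-0.12,"rx":0,"ry":0,"rz":0,"claw":1},{"x":0,"y":0,"z":-0.16,"rx":0,"ry":0,"rz":0,"claw":1},{"x":0,"y":0,"z":-0.2,"rx":0,"ry":0,"rz":0,"claw":1},{"x":0,"y":0,"z":-0.2,"rx":0,"ry":0,"rz":0,"claw":1}]'

```text
time: 21.67
tool_pos: [0.4351, -0.2152, 0.236]
tool_rot: [3.131, 0.005, 1.431]
contact_force: [0.2, -1.0, -0.9]
opening: 0.0917
grip_force: 0.0
```

```bash
python3 - <<'E'
from h import *
p,d=read_camera("top");W=cloud("top",d)
def q(W,c,r,lo,hi,n):
    w=W[(np.linalg.norm(W[...,:2]-c,axis=-1)<r)&(W[...,2]>lo)&(W[...,2]<hi)];print(n,len(w),*(rect(w[:,:2]) if len(w)>3 else ''))
q(W,(.44,-.04),.08,.1,.12,'drum top');q(W,(.615,.115),.04,.09,.11,'b1');q(W,(.615,-.09),.04,.09,.11,'b4')
p,d=read_camera("side");W=cloud("side",d)
q(W,(.44,-.04),.07,.1,.12,'drum side');q(W,(.432,-.212),.09,.122,.135,'tin side')
go(.4385,-.041,.23,-8)
E
```

```text
drum top 605 [ 0.4386 -0.0386] [0.0619 0.0592] 88.4
b1 118 [0.6163 0.117 ] [0.0245 0.0239] -0.8
b4 110 [ 0.6158 -0.0916] [0.0239 0.0232] -89.4
drum side 124 [ 0.4145 -0.0393] [0.0516 0.0157] 83.3
tin side 469 [ 0.4334 -0.2154] [0.1143 0.0662] 82.3
time 21.8 xyz [ 0.2293 -0.025   0.0011] r [0.005 0.001 0.   ] rows 4.1
```

>>> step_arm --steps '[{"x":0.05,"y":-0.005,"z":0,"rx":0,"ry":0,"rz":0,"claw":1},{"x":0.1,"y":-0.01,"z":0,"rx":0.005,"ry":0,"rz":0,"claw":1},{"x":0.15,"y":-0.016,"z":0,"rx":0.005,"ry":0,"rz":0,"claw":1},{"x":0.2,"y":-0.022,"z":0,"rx":0.005,"ry":0,"rz":0,"claw":1},{"x":0.229,"y":-0.025,"z":0,"rx":0.005,"ry":0,"rz":0,"claw":1},{"x":0.229,"y":-0.025,"z":0,"rx":0.005,"ry":0,"rz":0,"claw":1},{"x":0.229,"y":-0.025,"z":0,"rx":0.005,"ry":0,"rz":0,"claw":1},{"x":0.229,"y":-0.025,"z":0,"rx":0.005,"ry":0,"rz":0,"claw":1}]'

```text
time: 22.43
tool_pos: [0.4378, -0.0414, 0.2292]
tool_rot: [-3.137, -0.0, 1.432]
contact_force: [0.6, -0.4, 0.2]
opening: 0.0919
grip_force: 0.0
```

```bash
python3 - <<'E'
from h import *
p,d=read_camera("side");W=cloud("side",d)
w=W[(np.linalg.norm(W[...,:2]-(.44,-.04),axis=-1)<.07)&(W[...,2]>.1)&(W[...,2]<.12)];print(len(w),*rect(w[:,:2]))
go(.4386,-.040,.058,-8)
E
```

```text
579 [ 0.438  -0.0421] [0.0636 0.0624] -67.1
time 22.5 xyz [0.0024 0.0016 0.2284] r [-0.006 -0.    -0.001] rows 4.1
```

>>> step_arm --steps '[{"x":0.001,"y":0.001,"z":0.04,"rx":-0.006,"ry":0,"rz":0,"claw":1},{"x":0.001,"y":0.001,"z":0.08,"rx":-0.006,"ry":0,"rz":0,"claw":1},{"x":0.001,"y":0.001,"z":0.12,"rx":-0.006,"ry":0,"rz":0,"claw":1},{"x":0.001,"y":0.001,"z":0.16,"rx":-0.006,"ry":0,"rz":0,"claw":1},{"x":0.001,"y":0.001,"z":0.19,"rx":-0.006,"ry":0,"rz":0,"claw":1},{"x":0.001,"y":0.001,"z":0.21,"rx":-0.006,"ry":0,"rz":0,"claw":1},{"x":0.001,"y":0.001,"z":0.228,"rx":-0.006,"ry":0,"rz":0,"claw":1},{"x":0.001,"y":0.001,"z":0.228,"rx":-0.006,"ry":0,"rz":0,"claw":-1},{"x":0.001,"y":0.001,"z":0.228,"rx":-0.006,"ry":0,"rz":0,"claw":-1},{"x":0.001,"y":0.001,"z":0.228,"rx":-0.006,"ry":0,"rz":0,"claw":-1},{"x":0.001,"y":0.001,"z":0.228,"rx":-0.006,"ry":0,"rz":0,"claw":-1},{"x":0.001,"y":0.001,"z":0.228,"rx":-0.006,"ry":0,"rz":0,"claw":-1}]' --squeeze 30

```text
time: 23.48
tool_pos: [0.439, -0.0404, 0.0598]
tool_rot: [3.138, -0.0, 1.431]
contact_force: [0.4, -0.1, 2.1]
opening: 0.0636
grip_force: 30.0
```

>>> step_arm --steps '[{"x":0,"y":0,"z":-0.03,"rx":0,"ry":0,"rz":0,"claw":-1},{"x":0,"y":0,"z":-0.06,"rx":0,"ry":0,"rz":0,"claw":-1},{"x":0,"y":0,"z":-0.09,"rx":0,"ry":0,"rz":0,"claw":-1},{"x":0,"y":0,"z":-0.11,"rx":0,"ry":0,"rz":0,"claw":-1},{"x":0,"y":0,"z":-0.11,"rx":0,"ry":0,"rz":0,"claw":-1}]'

```text
time: 23.9
tool_pos: [0.44, -0.0405, 0.1446]
tool_rot: [3.134, 0.0, 1.432]
contact_force: [1.9, 0.3, -1.8]
opening: 0.0635
grip_force: 30.0
```

```bash
python3 - <<'E'
from h import *
go(.449,.2195,.14,-8)
E
```

```text
time 23.9 xyz [ 0.345  -0.0362  0.0057] r [0.01  0.    0.001] rows 6.2
```

>>> step_arm --steps '[{"x":0.04,"y":-0.004,"z":0,"rx":0,"ry":0,"rz":0,"claw":-1},{"x":0.09,"y":-0.009,"z":0,"rx":0,"ry":0,"rz":0,"claw":-1},{"x":0.14,"y":-0.015,"z":0,"rx":0,"ry":0,"rz":0,"claw":-1},{"x":0.19,"y":-0.02,"z":0,"rx":0,"ry":0,"rz":0,"claw":-1},{"x":0.24,"y":-0.025,"z":0,"rx":0,"ry":0,"rz":0,"claw":-1},{"x":0.29,"y":-0.03,"z":0,"rx":0,"ry":0,"rz":0,"claw":-1},{"x":0.325,"y":-0.034,"z":0,"rx":0,"ry":0,"rz":0,"claw":-1},{"x":0.345,"y":-0.036,"z":0,"rx":0,"ry":0,"rz":0,"claw":-1},{"x":0.345,"y":-0.036,"z":0,"rx":0,"ry":0,"rz":0,"claw":-1},{"x":0.345,"y":-0.036,"z":0,"rx":0,"ry":0,"rz":0,"claw":-1},{"x":0.345,"y":-0.036,"z":0,"rx":0,"ry":0,"rz":0,"claw":-1}]'

```text
time: 24.82
tool_pos: [0.4469, 0.2191, 0.1408]
tool_rot: [3.141, 0.0, 1.431]
contact_force: [-0.2, -0.6, -2.6]
opening: 0.0639
grip_force: 30.0
```

```bash
python3 - <<'E'
from h import *
p,d=read_camera("side");W=cloud("side",d)
w=W[(np.linalg.norm(W[...,:2]-(.449,.219),axis=-1)<.05)&(W[...,2]>.03)&(W[...,2]<.2)];print('drum',len(w),np.percentile(w[:,2],[0,1,5]))
go(.449,.2195,.063,-8)
E
```

```text
drum 1359 [0.0806969  0.08375156 0.09132882]
time 24.9 xyz [0.0012 0.0023 0.1041] r [ 0.001  0.    -0.001] rows 1.9
```

>>> step_arm --steps '[{"x":0.001,"y":0.002,"z":0.03,"rx":0,"ry":0,"rz":0,"claw":-1},{"x":0.001,"y":0.002,"z":0.06,"rx":0,"ry":0,"rz":0,"claw":-1},{"x":0.001,"y":0.002,"z":0.08,"rx":0,"ry":0,"rz":0,"claw":-1},{"x":0.001,"y":0.002,"z":0.095,"rx":0,"ry":0,"rz":0,"claw":-1},{"x":0.001,"y":0.002,"z":0.104,"rx":0,"ry":0,"rz":0,"claw":-1},{"x":0.001,"y":0.002,"z":0.104,"rx":0,"ry":0,"rz":0,"claw":-1},{"x":0.001,"y":0.002,"z":0.104,"rx":0,"ry":0,"rz":0,"claw":-1},{"x":0.001,"y":0.002,"z":0.104,"rx":0,"ry":0,"rz":0,"claw":1},{"x":0.001,"y":0.002,"z":0.104,"rx":0,"ry":0,"rz":0,"claw":1},{"x":0.001,"y":0.002,"z":0.104,"rx":0,"ry":0,"rz":0,"claw":1},{"x":0.001,"y":0.002,"z":0.104,"rx":0,"ry":0,"rz":0,"claw":1}]'

```text
time: 25.78
tool_pos: [0.4495, 0.2205, 0.064]
tool_rot: [3.139, -0.001, 1.431]
contact_force: [-0.3, -0.8, -0.5]
opening: 0.0854
grip_force: 0.0
```

>>> step_arm --steps '[{"x":0,"y":0,"z":-0.04,"rx":0,"ry":0,"rz":0,"claw":1},{"x":0,"y":0,"z":-0.08,"rx":0,"ry":0,"rz":0,"claw":1},{"x":0,"y":0,"z":-0.12,"rx":0,"ry":0,"rz":0,"claw":1},{"x":0,"y":0,"z":-0.17,"rx":0,"ry":0,"rz":0,"claw":1},{"x":0.05,"y":-0.05,"z":-0.22,"rx":0,"ry":0,"rz":0,"claw":1},{"x":0.1,"y":-0.1,"z":-0.22,"rx":0,"ry":0,"rz":0,"claw":1},{"x":0.15,"y":-0.15,"z":-0.22,"rx":0,"ry":0,"rz":0,"claw":1},{"x":0.2,"y":-0.15,"z":-0.22,"rx":0,"ry":0,"rz":0,"claw":1},{"x":0.25,"y":-0.15,"z":-0.22,"rx":0,"ry":0,"rz":0,"claw":1},{"x":0.25,"y":-0.15,"z":-0.22,"rx":0,"ry":0,"rz":0,"claw":1}]'

```text
time: 26.62
tool_pos: [0.3621, 0.4251, 0.2294]
tool_rot: [3.139, -0.003, 1.434]
contact_force: [0.4, 0.3, 0.3]
opening: 0.092
grip_force: 0.0
```

```bash
python3 - <<'E'
from h import *
def q(W,c,r,lo,hi,n):
    w=W[(np.linalg.norm(W[...,:2]-c,axis=-1)<r)&(W[...,2]>lo)&(W[...,2]<hi)];print(n,len(w),*(rect(w[:,:2]) if len(w)>3 else ''),w[:,2].mean())
for c in("top","side"):
    p,d=read_camera(c);W=cloud(c,d);print(c);cv2.imwrite(f"pics/{c}9.png",p)
    q(W,(.449,.219),.08,.1,.125,'drum');q(W,(.432,-.212),.09,.122,.135,'tin')
    q(W,(.615,.115),.04,.09,.11,'b1');q(W,(.615,-.09),.04,.09,.11,'b4')
E
```

```text
top
drum 636 [0.4494 0.2197] [0.0632 0.0612] 88.6 0.1116506599683469
tin 294 [ 0.4331 -0.2135] [0.1128 0.064 ] 82.1 0.12684564186207728
b1 118 [0.6163 0.1169] [0.0243 0.0236] -1.4 0.0991060447474346
b4 110 [ 0.6157 -0.0918] [0.0239 0.0237] 88.9 0.09915036458851006
side
drum 456 [0.4488 0.2165] [0.0657 0.0636] -78.4 0.1124480312311515
tin 471 [ 0.4337 -0.2151] [0.1153 0.0664] 82.5 0.1272576524531975
b1 106 [0.6169 0.1156] [0.0292 0.0281] 85.3 0.09964865939614549
b4 125 [ 0.6159 -0.0929] [0.0293 0.0249] -88.5 0.09960574219400861
```

View pics/top9.png

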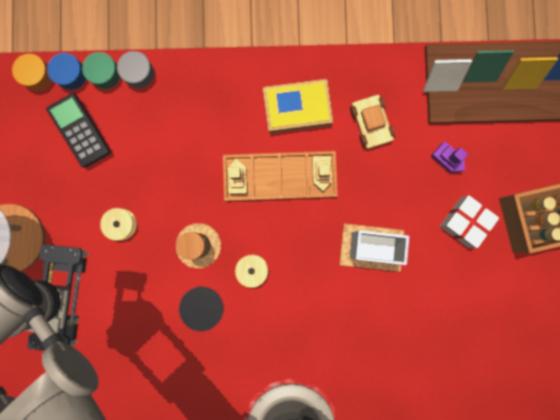

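View pics/side9.png

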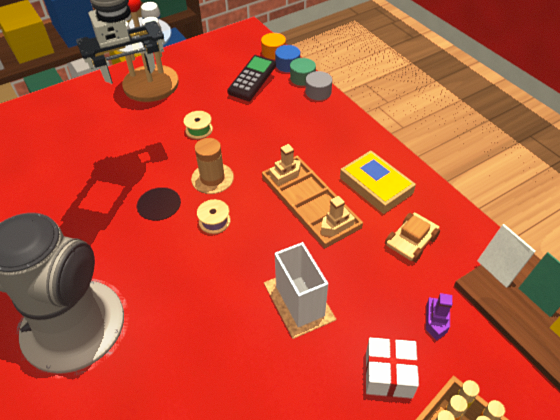

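Everything is in place. In the top view the boats stand upright in the tray's end berths (236,176) and (322,174), the drum is on the round mat (195,246), the tin is on the oblong mat (380,247), and the other goods have not moved.

```bash
python3 -c "
from cell import robot
print(robot.hand_in())"
```

```text
the job is handed in; nothing more can be done
None
```

I handed the job in: boat1 came out of the tin before the tin moved, both boats stand upright in the tray's end berths, and the tin and drum are swapped onto their own mats with the other goods untouched; the hand-in returned no verdict, but the last camera check put everything within tolerance.

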